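# Crack open the sealed chip box

## Task

Take the brass padlock off the white lid of the grey dry box and lay it flat in the open steel tray, in the room beside the small padlock. Then take the lid by its handle, pull it free of its sticky rubber seal (it resists hard, then suddenly lets go) without letting it fly open more than about 60 mm, and finish while still holding the lid ajar and still, its front edge about 30 mm up. Leave the other things on the bench, and the small padlock, where they lie.

Things in the scene. Friction and masses are not known exactly. Their poses are not given: they have to be found in the camera images.
- drybox: Grey plastic dry box for transponder chips, 160 (x) x 220 (y) x 85 mm high, fixed to the bench, with a hinged lid on top. Origin: centre of its underside. Its x axis points from the handle side (the front, towards the robot) to the hinge side; z up.
- lid (a joint): Angle of the dry box's lid, rad: 0 shut, grows as the front edge rises (up to 1.2). Lid: painted white plate 166 x 228 x 10 mm, about 0.45 kg; it falls shut if let go. A rubber seal holds it: breaking it takes about 11 to 20 N upward at the handle, within the first 8 mm of lift; then the seal grips no more and only 2 to 4 N of lid weight remains.
- lid_front (a point): Middle of the lid's front lower edge, 164 mm from the hinge axis; it moves with the lid. A lid angle of 0.18 rad lifts it about 30 mm.
- lid_handle (a point): Middle of the lid's handle: a round steel bar 12 mm thick and 100 mm long, lying along the box's y axis on two posts at its ends (88 mm clear between them). Its centreline is 34 mm above the lid's upper face, 135 mm from the hinge axis towards the front, and 44 mm above the hinge axis. It moves with the lid; its axes are the lid's.
- lid_hinge (a point): Middle of the lid's hinge axis, which lies along the box's y axis at its back upper edge, 85.5 mm above the bench, 80 mm behind the box's centre. With the lid shut the upper face of the lid is 10 mm above this point (95.5 mm above the bench).
- padlock: The larger brass padlock, lying flat on the lid behind the handle: body 34 (x) x 40 (y) x 18 mm (z), with a steel shackle standing out to +x, up to 46 mm from the origin. About 0.2 kg. Origin: centre of the body's underside.
- tray: Open shallow steel tray, 140 (x) x 190 (y) x 24 mm high, walls and floor 4 mm, fixed. Origin: centre of its underside. A small padlock lies towards its +y end; the -y part is free.
- tray_free (a point): Middle of the free part of the tray, on its inner floor, 35 mm from the tray's centre to -y; axes as the tray's. A padlock lying parallel to the tray fits there with its origin on this point.
- small_padlock: Small brass padlock in the tray, body 22 x 26 x 12 mm, shackle to +x; leave it. Origin: centre of the body's underside.
- grease_tin: Bystander: round tin 48 mm across, 55 mm high, between box and tray. Origin: centre of its underside.
- caliper: Bystander: steel caliper 230 mm long, lying along its y axis, at the far side of the bench.
- screwdriver: Bystander: screwdriver lying near the robot.
- brush: Bystander: hand brush lying near the robot.
- oil_can: Bystander: white oil bottle 52 mm across, 150 mm high, at the far side of the bench.
- car_key: Bystander: car key with a round black head, 60 mm long, lying flat near the robot.
Not all that is in view belongs to the job. Leave any blue or green look-alike of the padlock alone.

How it is judged:
By the outcome, as a careful person would: the job done as asked, in the order asked, and still so for the second after the job is handed in, while the arm keeps its last pose, push and grip.
It also fails if it takes over 48 s, if anything falls off the work surface, if the arm or the gripper's body presses on something with over 40 N, if the wrist force passes 120 N, or if a joint passes its speed limit or range.

## Robot

A 7-joint arm with a two-finger parallel gripper is mounted at the origin on the work surface. World frame = base frame: x ahead of the robot, y to its left, z up, the work surface at z = 0. Lengths are in m, angles in rad, forces in N, time in s.
With the tool pointing down it reaches from about 0.4 to 0.85 m from the base axis. Payload 10.4 kg.
Tool frame: the origin (TCP) lies on the centre line of the jaws, within the pads' length; the fingertips stand 11 mm ahead of it and the grasp point (between the pads) lies 8 mm behind it (tip_reach is the distance from the TCP to the fingertips, in m); z points along the fingers, y is the line along which they close (so a half turn about z gives the same grasp; the last joint's range is limited). The gripper opens to 85 mm and grips with 20 to 120 N. Pads are 22 mm wide; open, the fingers measure 114 mm over their backs; the gripper's body (76 mm by 85 mm) begins 54 mm behind the grasp point. The pads swing forward as they close: fully open they stand 13 mm farther back than shut.
Start: joints at [-1.303, 0.332, -0.065, 1.46, 0.022, 1.35, -0.088], TCP at [0.179, 0.599, 0.242] pointing down, gripper open.
Joint ranges: [-2.6, 2.6], [-0.5, 2.12], [-1.47, 1.34], [0.16, 2.42], [-1.27, 4.41], [0.06, 2.06], [-2.6, 2.6]. Speed limits (rad/s): [2.22, 2.22, 2.79, 2.79, 3.14, 3.14, 3.14].

## Interface

Orientations are given as a unit quaternion [x, y, z, w].
In Python, from workcell import get_obs, camera, hand_in, tip_reach gives the robot as it stands. The module is installed in compiled form; this text tells all that it offers.
- The arm moves only by the tool move_arm, never from a script. Its argument "plan" is a list of rows, each an object with "delta_pos": the shift along the tool's x, y, z in shares of 0.8 m (1.0 is 0.8 m), a list of three; "turn": the turn, a rotation vector about the tool's x, y, z in normalised numbers (1 is pi rad), a list of three; "fingers": the closure, from 0 (fully open) to 1 (shut). A call has 1 to 12 rows; each row is the pose to reach, as a shift and turn from the pose commanded when the call began, along the tool's axes at that moment; what a row does not reach only later rows make up. A row lasts 1/8 s, in which the tool goes at most 62.5 mm and 10.7 degrees, less where a joint would pass 70% of its speed; a pose out of reach is approached as far as the arm can. A shift or turn number past 1, either way, is cut back to 1. A call with a gripper value outside its range is refused whole. The fingers move at their own pace and stop on an object; "force" is the grip in N (left out, the last holds). Time passes only in rows, so rows that repeat a pose let the fingers close. It gives the time, the measured TCP pose, the force, the opening and the grip force at its end, in the units of the state.
- get_obs(): the state, without advancing time (a new reading comes with each control period).
- camera(name): name is "scene" or "top" or "wrist"; returns a dict with "color" (384x512x3 uint8, red, green, blue), "range_z" (384x512 float32, m along the optical axis (not along the pixel's ray), 0 where there is no reading), "fx", "fy", "cx", "cy" (pixels), "R" (3x3) and "t" (3): a world point X has camera coordinates R X + t; the wrist camera has in their place "tool_from_camera" (4x4, takes a point from camera to tool coordinates, whose origin is the TCP and whose axes are the flange's). Camera axes: x right, y down, z forward; pixel columns grow to the right and rows downward; lengths in m; the calibration is good to about 2 mm. A picture is of the moment at which its call begins: read the wrist's pose just before it.
- hand_in(): hands the job in; it is judged then, once.
The state is a dict: "clock": time; "joint_pos": joint angles; "joint_velocities": joint speeds; "tau": joint torques, N m; "position": TCP position; "ee_rot": TCP orientation; "ft_force": force on the tool from outside, world axes, zero at the start; "torque": the same for the moment, N m; "grip_width": opening from 0.0 (shut) to 1.0 (fully open); "grasp_force": force on a finger pad.
Only numpy, scipy, OpenCV 4.12 (cv2) and the standard library are available. Lean on these libraries where they do the work, as an engineer would, in place of code of your own. Each camera call takes 0.05 s, during which the arm holds its last target. There are 200 camera calls.

## Working session

There is one attempt and no reset: what is moved stays moved. The work goes in short steps, Python scripts to look and compute and a tool call to move; the robot and the scene stay as the last step left them, time stands still between calls to the robot, and variables do not carry over. Pictures are saved under pics/ and viewed, at most 10 in all, crops included, and the job is handed in when it is done.

Besides the shell and the picture viewer there is one more tool, called after "Call:" by a JSON object that holds its "fn" and its "kwargs", one argument or row to a line. move_arm: Moves the arm, as the interface text tells. Its arguments: {"type":"object","properties":{"plan":{"type":"array","items":{"type":"object","properties":{"delta_pos":{"type":"array","items":{"type":"number"}},"turn":{"type":"array","items":{"type":"number"}},"fingers":{"type":"number"}}}},"force":{"type":"number"}},"required":["plan"]}

```bash
mkdir -p pics; cat > h.py <<'E'
import numpy as np, cv2
from workcell import get_obs, camera
from scipy.spatial.transform import Rotation as Ro
def cloud(c):
    v,u=np.mgrid[0:384,0:512]; z=c["range_z"]
    P=np.stack([(u-c["cx"])/c["fx"]*z,(v-c["cy"])/c["fy"]*z,z],-1)
    if "R" in c: return (P-c["t"])@c["R"]
    o=get_obs(); T=c["tool_from_camera"]; P=P@T[:3,:3].T+T[:3,3]
    return P@Ro.from_quat(o["ee_rot"]).as_matrix().T+o["position"]
def save(c,n): cv2.imwrite("pics/"+n,c["color"][...,::-1])
E
python3 - <<'E'
from h import *
o=get_obs(); print({k:np.round(v,3) for k,v in o.items()})
a=camera("scene");b=camera("top");
save(a,"s0.png");save(b,"t0.png")
import pickle;pickle.dump((a,b),open("c0.pkl","wb"))
print(b["fx"],b["R"],b["t"])
E
```

```text
{'clock': np.float64(0.0), 'joint_pos': array([-1.303,  0.333, -0.065,  1.461,  0.022,  1.35 , -0.089]), 'joint_velocities': array([-0.   ,  0.   , -0.   ,  0.   , -0.002, -0.001, -0.   ]), 'tau': array([-0.0000e+00, -6.2544e+01,  4.9000e-02, -3.9161e+01,  1.6000e-02,
        1.0000e-02, -0.0000e+00]), 'position': array([0.179, 0.598, 0.242]), 'ee_rot': array([ 0.145,  0.989, -0.001, -0.   ]), 'ft_force': array([ 0.048,  0.404, -0.511]), 'torque': array([-0.024,  0.053, -0.001]), 'grasp_force': np.float64(0.0), 'grip_width': np.float64(1.0)}
425.745705264009 [[-0.02074775 -0.99977073  0.00529299]
 [-0.9944588   0.02009121 -0.1031893 ]
 [ 0.1030593  -0.0074046  -0.99464765]] [-0.00193438  0.57461786  1.06344261]
```

View pics/t0.png

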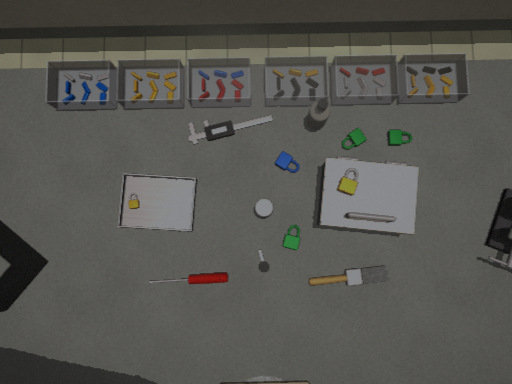

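View pics/s0.png

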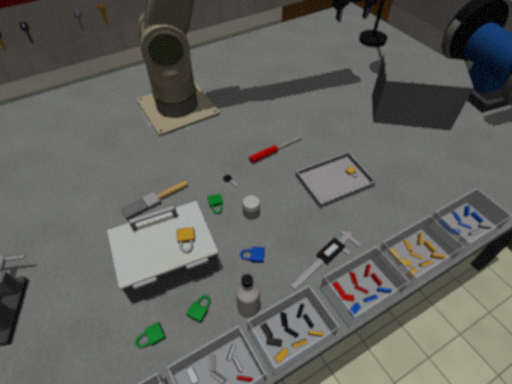

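The top view shows the box at about (369,195) with the padlock at (348,185) and handle at (371,217). The tray is at (158,203), with the small padlock at (134,203) and the tin at (264,208). The scene view agrees: box (163,245), padlock (185,236), tray (335,180).

```bash
cat > m.py <<'E'
from h import *
import pickle
a,b=pickle.load(open("c0.pkl","rb"))
def rect(P,n):
    r=cv2.minAreaRect((P[:,:2]*1000).astype(np.float32)); print(n,"ctr",np.round(r[0],1),"size",np.round(r[1],1),"ang",round(r[2],1),"z med",np.round(np.median(P[:,2])*1000,1),len(P))
for nm,c in(("top",b),("scene",a)):
    P=cloud(c);hsv=cv2.cvtColor(c["color"],cv2.COLOR_RGB2HSV);x,y,z=P[...,0],P[...,1],P[...,2]
    ok=c["range_z"]>0
    yel=cv2.inRange(hsv,(18,120,80),(35,255,255))>0
    n,l,s,cc=cv2.connectedComponentsWithStats((yel&ok).astype(np.uint8))
    for i in range(1,n):
        Q=P[l==i]
        if s[i,4]>15 and Q[:,0].mean()<.75 and Q[:,0].mean()>.45:
            print(nm,cc[i].round(1)); rect(Q,"yellow")
    box=ok&(x>.4)&(x<.72)&(y<-.08)&(y>-.5)
    m=box&(abs(z-.0955)<.006); n,l,s,_=cv2.connectedComponentsWithStats(m.astype(np.uint8));i=1+s[1:,4].argmax();rect(P[l==i],nm+" lid")
    rect(P[box&(z>.122)&(z<.145)],nm+" handle")
    tr=ok&(x>.4)&(x<.72)&(y>.16)&(y<.5)
    rect(P[tr&(z>.015)&(z<.035)],nm+" trayrim"); 
    rect(P[tr&(z>-.002)&(z<.01)&(hsv[...,2]>130)],nm+" trayfloor")
    t=ok&(x>.4)&(x<.72)&(y>-.06)&(y<.1)&(z>.045)&(z<.07);rect(P[t],nm+" tin")
E
python3 m.py
```

```text
top [347.4 185.2]
yellow ctr [ 592.  -209.9] size [37.6 32.3] ang 69.9 z med 113.3 219
top [133.3 203.7]
yellow ctr [566.5 328.3] size [20.9 25.1] ang 2.0 z med 15.4 77
top lid ctr [ 572.2 -267.3] size [229.5 172.5] ang 83.0 z med 95.7 5802
top handle ctr [ 515.7 -259.1] size [108.9  12. ] ang 82.8 z med 134.6 247
top trayrim ctr [570.8 265.3] size [191.6 140.2] ang 85.2 z med 22.7 538
top trayfloor ctr [570.4 267.2] size [178.6 129.1] ang 85.7 z med 3.9 3070
top tin ctr [547.4 -11.7] size [42.8 42.4] ang 88.9 z med 54.9 256
scene [350.3 169.9]
yellow ctr [573.5 326.7] size [18.5 22.7] ang 14.0 z med 15.8 43
scene [185.3 234.3]
yellow ctr [ 597.1 -212.2] size [37.  30.7] ang 68.4 z med 114.0 197
scene lid ctr [ 575.3 -267. ] size [228.5 175.8] ang 83.0 z med 96.3 5438
scene handle ctr [ 519.2 -259.7] size [111.2  12.1] ang 83.1 z med 134.3 258
scene trayrim ctr [573.8 264.6] size [194.9 143. ] ang 84.7 z med 22.0 572
scene trayfloor ctr [570.1 269. ] size [169.3 117.4] ang 84.6 z med 4.9 1478
scene tin ctr [552.  -12.2] size [45.  43.3] ang 1.9 z med 55.3 206
```

```bash
cat >> h.py <<'E'
def go(p,yaw,n=""):
    """tool down, tool y along (-sin,cos) of yaw (mod pi); prints the shift/turn"""
    o=get_obs(); R0=Ro.from_quat(o["ee_rot"]); best=None
    for k in (0,np.pi):
        R=Ro.from_euler("z",yaw+k)*Ro.from_matrix(np.diag([1.,-1,-1])); t=(R0.inv()*R).as_rotvec()
        q7=o["joint_pos"][6]
        if best is None or np.linalg.norm(t)<np.linalg.norm(best): best=t
    print(n,"delta",np.round(R0.inv().apply(np.array(p)-o["position"]),4),"turn",np.round(best,3))
E
python3 - <<'E'
from h import *
import workcell; t=workcell.tip_reach
print(t if not callable(t) else t()); print(Ro.from_quat(get_obs()["ee_rot"]).as_matrix().round(2))
go([.594,-.211,.24],np.deg2rad(-20))
E
```

```text
0.011
[[-0.96  0.29 -0.  ]
 [ 0.29  0.96 -0.  ]
 [-0.   -0.   -1.  ]]
 delta [-0.6296 -0.6565  0.0025] turn [-0.001  0.     0.058]
```

Careful with the scale: shifts go in shares of 0.8 m and turns go in shares of pi rad. That gives: -0.657 m / 0.8 = -0.8213, -0.63 m / 0.8 = -0.7875, 0.058 rad / 3.1416 = 0.0185.

Call:
{"fn": "move_arm", "kwargs": {
  "plan": [
    {"delta_pos": [-0.25,-0.375,-0.025],"turn": [0,0,0.0064],"fingers": 0},
    {"delta_pos": [-0.25,-0.375,-0.025],"turn": [0,0,0.0064],"fingers": 0},
    {"delta_pos": [-0.375,-0.5,-0.025],"turn": [0,0,0.0185],"fingers": 0},
    {"delta_pos": [-0.7875,-0.8213,0],"turn": [0,0,0.0185],"fingers": 0},
    {"delta_pos": [-0.7875,-0.8213,0],"turn": [0,0,0.0185],"fingers": 0},
    {"delta_pos": [-0.7875,-0.8213,0],"turn": [0,0,0.0185],"fingers": 0},
    {"delta_pos": [-0.7875,-0.8213,0],"turn": [0,0,0.0185],"fingers": 0},
    {"delta_pos": [-0.7875,-0.8213,0],"turn": [0,0,0.0185],"fingers": 0},
    {"delta_pos": [-0.7875,-0.8213,0],"turn": [0,0,0.0185],"fingers": 0},
    {"delta_pos": [-0.7875,-0.8213,0],"turn": [0,0,0.0185],"fingers": 0},
    {"delta_pos": [-0.7875,-0.8213,0],"turn": [0,0,0.0185],"fingers": 0},
    {"delta_pos": [-0.7875,-0.8213,0],"turn": [0,0,0.0185],"fingers": 0}
  ]
}}

```text
clock: 1.6
position: [0.5148, -0.0707, 0.2444]
ee_rot: [0.173, 0.985, 0.0, 0.0]
ft_force: [1.1, 0.9, 0.0]
grip_width: 0.998
grasp_force: 0.0
```

Call:
{"fn": "move_arm", "kwargs": {
  "plan": [
    {"delta_pos": [0,0,0],"turn": [0,0,0],"fingers": 0}
  ]
}}

```text
clock: 1.72
position: [0.5148, -0.0737, 0.2439]
ee_rot: [0.177, 0.984, -0.001, -0.0]
ft_force: [-1.2, 0.6, -0.6]
grip_width: 1.003
grasp_force: 0.0
```

```bash
python3 - <<'E'
from h import *
go([.594,-.211,.24],np.deg2rad(-20))
E
```

```text
delta [-0.1221 -0.1011  0.0042] turn [-0.003  0.    -0.007]
```

In the tool's units: -0.122 m / 0.8 = -0.1525, -0.101 m / 0.8 = -0.1263, -0.007 rad / 3.1416 = -0.0022.

Call:
{"fn": "move_arm", "kwargs": {
  "plan": [
    {"delta_pos": [-0.1525,-0.1263,0.005],"turn": [0,0,-0.0022],"fingers": 0},
    {"delta_pos": [-0.1525,-0.1263,0.005],"turn": [0,0,-0.0022],"fingers": 0},
    {"delta_pos": [-0.1525,-0.1263,0.005],"turn": [0,0,-0.0022],"fingers": 0},
    {"delta_pos": [-0.1525,-0.1263,0.005],"turn": [0,0,-0.0022],"fingers": 0},
    {"delta_pos": [-0.1525,-0.1263,0.005],"turn": [0,0,-0.0022],"fingers": 0}
  ]
}}

```text
clock: 2.35
position: [0.5942, -0.2043, 0.2399]
ee_rot: [0.17, 0.986, 0.0, -0.0]
ft_force: [-0.3, 0.2, -0.7]
grip_width: 1.004
grasp_force: 0.0
```

```bash
cat > w.py <<'E'
from h import *
import sys
c=camera("wrist") if 0 else None
o=get_obs(); c=camera("wrist"); save(c,sys.argv[1]); P=cloud(c)
hsv=cv2.cvtColor(c["color"],cv2.COLOR_RGB2HSV)
yel=cv2.inRange(hsv,(18,120,80),(35,255,255))>0
n,l,s,cc=cv2.connectedComponentsWithStats((yel&(c["range_z"]>0)).astype(np.uint8)); 
for i in range(1,n):
    if s[i,4]<150: continue
    Q=P[l==i]; zt=np.percentile(Q[:,2],90); Q=Q[abs(Q[:,2]-zt)<.004]
    r=cv2.minAreaRect((Q[:,:2]*1000).astype(np.float32)); print("yellow",cc[i].round(),np.round(r[0],1),np.round(r[1],1),round(r[2],1),"ztop",round(np.median(Q[:,2])*1000,1))
print("tcp",o["position"].round(4))
E
python3 w.py w1.png; python3 -c "
from h import *
go([.594,-.211,.24],np.deg2rad(-20))"
```

```text
yellow [252. 190.] [ 594.  -208.8] [37.4 31.7] 68.6 ztop 113.6
tcp [ 0.5942 -0.2043  0.2399]
 delta [-0.0021 -0.0068  0.0002] turn [ 0.001 -0.001  0.009]
```

View pics/w1.png

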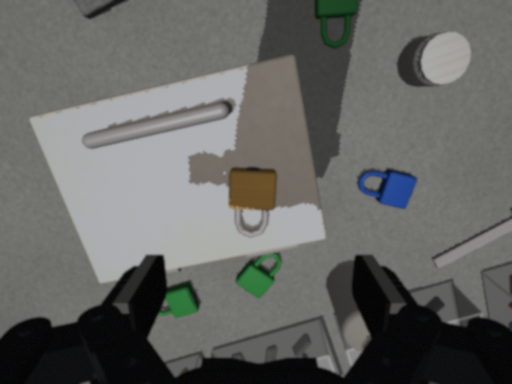

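The wrist view shows the padlock at (252,190), square to the jaws, with its shackle away from the handle (handle at (157,124)). Its top is at 113.6 mm, which fits the lid height plus 18 mm.

In the tool's units: 0.13 m / 0.8 = 0.1625, 0.12 m / 0.8 = 0.15, 0.009 rad / 3.1416 = 0.0029.

Call:
{"fn": "move_arm", "kwargs": {
  "plan": [
    {"delta_pos": [0,-0.0063,0.0625],"turn": [0,0,0.0029],"fingers": 0},
    {"delta_pos": [0,-0.0063,0.125],"turn": [0,0,0.0029],"fingers": 0},
    {"delta_pos": [0,-0.0063,0.15],"turn": [0,0,0.0029],"fingers": 0},
    {"delta_pos": [0,-0.0063,0.1625],"turn": [0,0,0.0029],"fingers": 0},
    {"delta_pos": [0,-0.0063,0.1625],"turn": [0,0,0.0029],"fingers": 0},
    {"delta_pos": [0,-0.0063,0.1625],"turn": [0,0,0.0029],"fingers": 0.8},
    {"delta_pos": [0,-0.0063,0.1625],"turn": [0,0,0.0029],"fingers": 0.8},
    {"delta_pos": [0,-0.0063,0.1625],"turn": [0,0,0.0029],"fingers": 0.8},
    {"delta_pos": [0,-0.0063,0.1625],"turn": [0,0,0.0029],"fingers": 0.8},
    {"delta_pos": [0,-0.0063,0.1625],"turn": [0,0,0.0029],"fingers": 0.8},
    {"delta_pos": [0,-0.0063,0.1625],"turn": [0,0,0.0029],"fingers": 0.8}
  ],
  "force": 40
}}

```text
clock: 3.78
position: [0.5932, -0.2104, 0.1113]
ee_rot: [0.175, 0.985, 0.0, 0.001]
ft_force: [-1.5, 1.0, 4.2]
grip_width: 0.456
grasp_force: 39.8
```

```bash
python3 -c "
from h import *
o=get_obs();print(o['grip_width'],o['grasp_force'],o['ft_force'])
y=np.deg2rad(-5)
go([.571+.0*1+np.sin(y)*.035,.265-.035*np.cos(y),.25],y)
print(.572+np.sin(y)*.035,.265-.035*np.cos(y))"
```

```text
0.45587572961042505 39.778674244880676 [-1.47538206  1.00114684  4.1544296 ]
 delta [ 0.1749  0.4051 -0.1386] turn [ 0.     0.001 -0.264]
0.5689495490038319 0.2301331855667889
```

In the tool's units: 0.405 m / 0.8 = 0.5063, 0.25 m / 0.8 = 0.3125, -0.264 rad / 3.1416 = -0.084.

Call:
{"fn": "move_arm", "kwargs": {
  "plan": [
    {"delta_pos": [0,0,-0.025],"turn": [0,0,0],"fingers": 0.8},
    {"delta_pos": [0,0,-0.0875],"turn": [0,0,0],"fingers": 0.8},
    {"delta_pos": [0.025,0.0625,-0.1375],"turn": [0,0,-0.0159],"fingers": 0.8},
    {"delta_pos": [0.0563,0.125,-0.15],"turn": [0,0,-0.0318],"fingers": 0.8},
    {"delta_pos": [0.0813,0.1875,-0.15],"turn": [0,0,-0.0477],"fingers": 0.8},
    {"delta_pos": [0.1125,0.25,-0.15],"turn": [0,0,-0.0637],"fingers": 0.8},
    {"delta_pos": [0.1375,0.3125,-0.15],"turn": [0,0,-0.084],"fingers": 0.8},
    {"delta_pos": [0.1625,0.375,-0.15],"turn": [0,0,-0.084],"fingers": 0.8},
    {"delta_pos": [0.1938,0.4375,-0.15],"turn": [0,0,-0.084],"fingers": 0.8},
    {"delta_pos": [0.2188,0.5063,-0.15],"turn": [0,0,-0.084],"fingers": 0.8},
    {"delta_pos": [0.2188,0.5063,-0.15],"turn": [0,0,-0.084],"fingers": 0.8},
    {"delta_pos": [0.2188,0.5063,-0.15],"turn": [0,0,-0.084],"fingers": 0.8}
  ]
}}

```text
clock: 5.28
position: [0.5677, 0.2295, 0.2311]
ee_rot: [0.044, 0.999, -0.0, 0.0]
ft_force: [0.4, -1.0, -2.4]
grip_width: 0.452
grasp_force: 41.2
```

```bash
python3 -c "
from h import *
o=get_obs();print(o['joint_pos'])
go([.5685,.230,.03],np.deg2rad(-5))"; python3 w.py w2.png
```

```text
[-0.92597238  0.3405611   0.59352035  1.54176739 -0.19334912  1.31832377
  1.17289043]
 delta [-0.0006  0.0007  0.2011] turn [-0.001  0.001  0.   ]
yellow [350. 158.] [570.1 328.6] [20.3 23.9] 6.0 ztop 15.4
yellow [259. 269.] [568.5 229.6] [38.6 33.2] 84.2 ztop 233.0
tcp [0.5677 0.2295 0.2311]
```

View pics/w2.png

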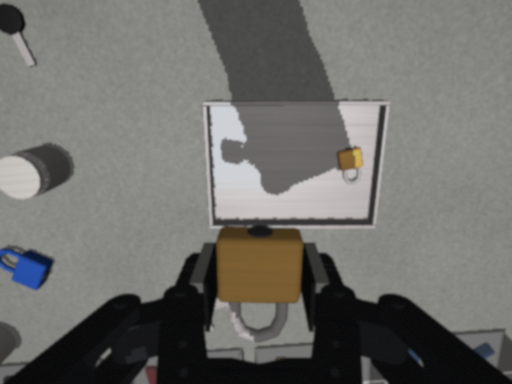

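The padlock hangs level between the jaws at (259,269). Its underside is about 16 mm below the TCP, and the free part of the tray is directly beneath it.

Call:
{"fn": "move_arm", "kwargs": {
  "plan": [
    {"delta_pos": [0,0,0.075],"turn": [0,0,0],"fingers": 0.8},
    {"delta_pos": [0,0,0.1375],"turn": [0,0,0],"fingers": 0.8},
    {"delta_pos": [0,0,0.2],"turn": [0,0,0],"fingers": 0.8},
    {"delta_pos": [0,0,0.2375],"turn": [0,0,0],"fingers": 0.8},
    {"delta_pos": [0,0,0.2538],"turn": [0,0,0],"fingers": 0.8},
    {"delta_pos": [0,0,0.2613],"turn": [0,0,0],"fingers": 0.8},
    {"delta_pos": [0,0,0.2613],"turn": [0,0,0],"fingers": 0.8},
    {"delta_pos": [0,0,0.2613],"turn": [0,0,0],"fingers": 0.8}
  ]
}}

```text
clock: 6.32
position: [0.5683, 0.2305, 0.0226]
ee_rot: [0.043, 0.999, 0.001, 0.001]
ft_force: [-0.7, 0.6, -2.0]
grip_width: 0.457
grasp_force: 41.2
```

Call:
{"fn": "move_arm", "kwargs": {
  "plan": [
    {"delta_pos": [0,0,0.0013],"turn": [0,0,0],"fingers": 0.8},
    {"delta_pos": [0,0,0.0025],"turn": [0,0,0],"fingers": 0.8},
    {"delta_pos": [0,0,0.0025],"turn": [0,0,0],"fingers": 0.8}
  ]
}}

```text
clock: 6.7
position: [0.5677, 0.2305, 0.0199]
ee_rot: [0.043, 0.999, 0.0, 0.0]
ft_force: [-2.7, -0.1, 3.0]
grip_width: 0.454
grasp_force: 41.9
```

Contact with the floor. I'll release with a partial opening and lift.

In the tool's units: -0.22 m / 0.8 = -0.275, -0.18 m / 0.8 = -0.225.

Call:
{"fn": "move_arm", "kwargs": {
  "plan": [
    {"delta_pos": [0,0,0],"turn": [0,0,0],"fingers": 0.45},
    {"delta_pos": [0,0,0],"turn": [0,0,0],"fingers": 0.35},
    {"delta_pos": [0,0,0],"turn": [0,0,0],"fingers": 0.3},
    {"delta_pos": [0,0,0],"turn": [0,0,0],"fingers": 0.3},
    {"delta_pos": [0,0,-0.025],"turn": [0,0,0],"fingers": 0.3},
    {"delta_pos": [0,0,-0.075],"turn": [0,0,0],"fingers": 0.3},
    {"delta_pos": [0,0,-0.15],"turn": [0,0,0],"fingers": 0.3},
    {"delta_pos": [0,0,-0.225],"turn": [0,0,0],"fingers": 0.3},
    {"delta_pos": [0,0,-0.275],"turn": [0,0,0],"fingers": 0.3},
    {"delta_pos": [0,0,-0.275],"turn": [0,0,0],"fingers": 0.3}
  ]
}}

```text
clock: 7.95
position: [0.5692, 0.2303, 0.2444]
ee_rot: [0.044, 0.999, 0.002, 0.003]
ft_force: [1.1, -0.7, -1.4]
grip_width: 0.697
grasp_force: 0.0
```

```bash
python3 w.py w3.png; python3 - <<'E'
from h import *
import pickle,subprocess
o=get_obs();print(o["joint_pos"].round(2))
pickle.dump((camera("scene"),camera("top")),open("c0.pkl","wb"))
exec(open("m.py").read())
E
```

```text
yellow [345. 154.] [568.5 329.3] [20.9 24. ] 7.0 ztop 12.6
yellow [258. 160.] [566.5 231. ] [36.7 32.3] 84.2 ztop 19.2
tcp [0.5692 0.2303 0.2444]
[-0.93  0.33  0.6   1.53 -0.19  1.34  1.17]
top [171.6 203.9]
yellow ctr [564.4 207.7] size [80.7 28.9] ang 88.3 z med 22.1 148
top lid ctr [ 572. -267.] size [228.7 171.7] ang 83.0 z med 95.7 6165
top handle ctr [ 515.6 -259.3] size [110.5  12. ] ang 83.0 z med 134.6 246
top trayrim ctr [569.3 245.2] size [151.4 140.7] ang 85.1 z med 22.7 480
top trayfloor ctr [569.9 252.5] size [150.7 129.7] ang 84.5 z med 3.9 729
top tin ctr [548.  -10.8] size [44.1 42.7] ang 43.4 z med 55.0 252
scene [350.7 169.6]
yellow ctr [573.1 326.9] size [20.5 17.3] ang 83.9 z med 15.9 33
scene [324.2 180.8]
yellow ctr [572.2 226.8] size [38.6 29.8] ang 85.0 z med 22.5 116
scene lid ctr [ 575.1 -267.1] size [228.2 174.1] ang 83.0 z med 96.3 5793
scene handle ctr [ 519.1 -259.6] size [111.1  12.8] ang 83.1 z med 134.3 259
scene trayrim ctr [573.5 264.7] size [193.5 142.9] ang 85.1 z med 21.9 747
scene trayfloor ctr [570.6 270. ] size [171.  118.4] ang 85.3 z med 4.7 638
scene tin ctr [552.5 -10. ] size [43.3 44.5] ang 59.5 z med 55.3 204
```

View pics/w3.png

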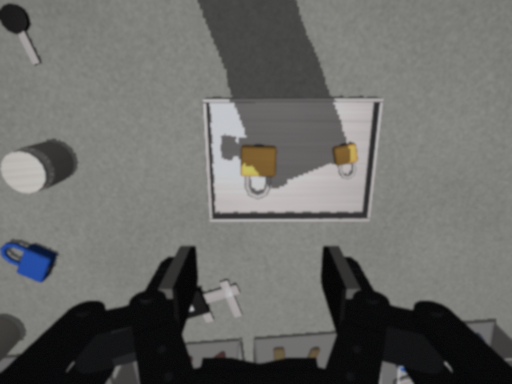

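The padlock lies flat in the tray at (258,160), with the small one untouched at (345,154). Next is the handle.

```bash
python3 -c "
from h import *
go([.5175,-.2597,.24],np.deg2rad(-5))"
```

```text
delta [ 0.0069 -0.4922 -0.0008] turn [-0.    -0.001  0.   ]
```

In the tool's units: -0.492 m / 0.8 = -0.615, -0.24 m / 0.8 = -0.3.

Call:
{"fn": "move_arm", "kwargs": {
  "plan": [
    {"delta_pos": [0.0088,-0.075,0],"turn": [0,0,0],"fingers": 0.2},
    {"delta_pos": [0.0088,-0.15,0],"turn": [0,0,0],"fingers": 0.2},
    {"delta_pos": [0.0088,-0.225,0],"turn": [0,0,0],"fingers": 0.2},
    {"delta_pos": [0.0088,-0.3,0],"turn": [0,0,0],"fingers": 0.2},
    {"delta_pos": [0.0088,-0.375,0],"turn": [0,0,0],"fingers": 0.2},
    {"delta_pos": [0.0088,-0.45,0],"turn": [0,0,0],"fingers": 0.2},
    {"delta_pos": [0.0088,-0.525,0],"turn": [0,0,0],"fingers": 0.2},
    {"delta_pos": [0.0088,-0.5875,0],"turn": [0,0,0],"fingers": 0.2},
    {"delta_pos": [0.0088,-0.615,0],"turn": [0,0,0],"fingers": 0.2},
    {"delta_pos": [0.0088,-0.615,0],"turn": [0,0,0],"fingers": 0.2},
    {"delta_pos": [0.0088,-0.615,0],"turn": [0,0,0],"fingers": 0.2}
  ]
}}

```text
clock: 9.48
position: [0.5179, -0.2581, 0.2385]
ee_rot: [0.043, 0.999, 0.0, -0.001]
ft_force: [0.2, -0.2, -0.2]
grip_width: 0.803
grasp_force: 0.0
```

```bash
python3 -c "
from h import *
print(get_obs()['joint_pos'].round(2))
go([.5175,-.2597,.24],np.deg2rad(83))"
```

```text
[-0.33  0.3   0.87  1.63 -0.24  1.32  2.07]
 delta [ 0.0003 -0.0016 -0.0015] turn [ 2.000e-03 -1.000e-03 -1.534e+00]
```

In the tool's units: 0.18 rad / 3.1416 = 0.0573.

Call:
{"fn": "move_arm", "kwargs": {
  "plan": [
    {"delta_pos": [0,0,0],"turn": [0,0,0.0573],"fingers": 0.2}
  ]
}}

```text
clock: 9.6
position: [0.5183, -0.2577, 0.2389]
ee_rot: [0.134, 0.991, 0.001, -0.0]
ft_force: [0.3, 0.4, -0.4]
grip_width: 0.802
grasp_force: 0.0
```

```bash
python3 -c "
from h import *
print(get_obs()['joint_pos'].round(2))
go([.5175,-.2597,.24],np.deg2rad(83))"
```

```text
[-0.35  0.31  0.91  1.63 -0.25  1.32  1.89]
 delta [ 0.0002 -0.0021 -0.0011] turn [ 0.000e+00 -1.000e-03  1.425e+00]
```

Positive turns lower j7, so I'll continue that way.

In the tool's units: -0.002 m / 0.8 = -0.0025, 1.425 rad / 3.1416 = 0.4536.

Call:
{"fn": "move_arm", "kwargs": {
  "plan": [
    {"delta_pos": [0,-0.0025,0],"turn": [0,0,0.0573],"fingers": 0.2},
    {"delta_pos": [0,-0.0025,0],"turn": [0,0,0.1146],"fingers": 0.2},
    {"delta_pos": [0,-0.0025,0],"turn": [0,0,0.1719],"fingers": 0.2},
    {"delta_pos": [0,-0.0025,0],"turn": [0,0,0.2292],"fingers": 0.2},
    {"delta_pos": [0,-0.0025,0],"turn": [0,0,0.2865],"fingers": 0.2},
    {"delta_pos": [0,-0.0025,0],"turn": [0,0,0.3438],"fingers": 0.2},
    {"delta_pos": [0,-0.0025,0],"turn": [0,0,0.4011],"fingers": 0.2},
    {"delta_pos": [0,-0.0025,0],"turn": [0,0,0.4536],"fingers": 0.2},
    {"delta_pos": [0,-0.0025,0],"turn": [0,0,0.4536],"fingers": 0.2},
    {"delta_pos": [0,-0.0025,0],"turn": [0,0,0.4536],"fingers": 0.2}
  ]
}}

```text
clock: 10.85
position: [0.5176, -0.2604, 0.2391]
ee_rot: [0.747, 0.665, 0.0, -0.0]
ft_force: [0.0, -0.5, 0.4]
grip_width: 0.799
grasp_force: 0.0
```

```bash
python3 w.py w4.png; python3 -c "
from h import *
o=get_obs();print(o['joint_pos'].round(2)); print(Ro.from_quat(o['ee_rot']).as_matrix().round(3))
c=camera('wrist');P=cloud(c);m=(c['range_z']>0)&(P[...,2]>.122)&(P[...,2]<.14)&(P[...,0]<.6)&(P[...,0]>.45)
Q=P[m];r=cv2.minAreaRect((Q[:,:2]*1000).astype(np.float32));print('handle',r,np.percentile(Q[:,2],[50,95]))
go([.5175,-.2597,.24],np.deg2rad(83))"
```

```text
tcp [ 0.5176 -0.2604  0.2391]
[-0.53  0.44  1.2   1.64 -0.42  1.36  0.62]
[[ 0.117  0.993 -0.   ]
 [ 0.993 -0.117  0.001]
 [ 0.001 -0.    -1.   ]]
handle ((517.7750244140625, -256.6467590332031), (109.92417907714844, 11.99838924407959), 82.84710693359375) [0.13451738 0.13615452]
 delta [ 0.0011 -0.0001 -0.0007] turn [ 0.    -0.001  0.004]
```

View pics/w4.png

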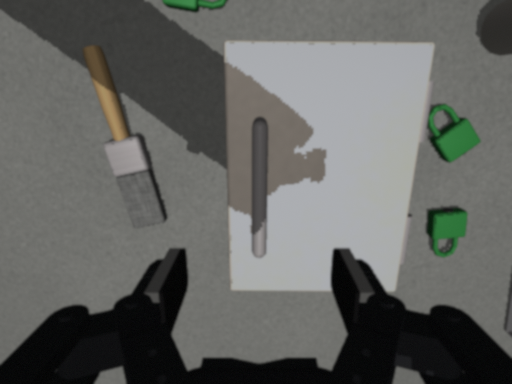

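The bar runs square to the jaws at (259,187), below the hand with nothing around it. Descend and grip.

In the tool's units: 0.117 m / 0.8 = 0.1463, 0.001 m / 0.8 = 0.0013.

Call:
{"fn": "move_arm", "kwargs": {
  "plan": [
    {"delta_pos": [0.0013,0,0.0625],"turn": [0,0,0],"fingers": 0.2},
    {"delta_pos": [0.0013,0,0.1125],"turn": [0,0,0],"fingers": 0.2},
    {"delta_pos": [0.0013,0,0.1375],"turn": [0,0,0],"fingers": 0.2},
    {"delta_pos": [0.0013,0,0.1463],"turn": [0,0,0],"fingers": 0.2},
    {"delta_pos": [0.0013,0,0.1463],"turn": [0,0,0],"fingers": 0.5},
    {"delta_pos": [0.0013,0,0.1463],"turn": [0,0,0],"fingers": 1},
    {"delta_pos": [0.0013,0,0.1463],"turn": [0,0,0],"fingers": 1},
    {"delta_pos": [0.0013,0,0.1463],"turn": [0,0,0],"fingers": 1},
    {"delta_pos": [0.0013,0,0.1463],"turn": [0,0,0],"fingers": 1},
    {"delta_pos": [0.0013,0,0.1463],"turn": [0,0,0],"fingers": 1},
    {"delta_pos": [0.0013,0,0.1463],"turn": [0,0,0],"fingers": 1}
  ],
  "force": 90
}}

```text
clock: 12.32
position: [0.5178, -0.2604, 0.1233]
ee_rot: [0.749, 0.663, 0.0, 0.0]
ft_force: [-2.1, 2.3, 6.2]
grip_width: 0.109
grasp_force: 87.8
```

In the tool's units: -0.004 m / 0.8 = -0.005, -0.003 m / 0.8 = -0.0038, 0.03 rad / 3.1416 = 0.0095.

Call:
{"fn": "move_arm", "kwargs": {
  "plan": [
    {"delta_pos": [0,0.0006,-0.0013],"turn": [0.0032,0,0],"fingers": 1},
    {"delta_pos": [0,0.0013,-0.0025],"turn": [0.0048,0,0],"fingers": 1},
    {"delta_pos": [0,0.0013,-0.0038],"turn": [0.0064,0,0],"fingers": 1},
    {"delta_pos": [0,0.0013,-0.005],"turn": [0.0095,0,0],"fingers": 1},
    {"delta_pos": [0,0.0013,-0.005],"turn": [0.0095,0,0],"fingers": 1}
  ]
}}

```text
clock: 12.95
position: [0.5183, -0.2604, 0.1255]
ee_rot: [0.748, 0.663, -0.011, -0.012]
ft_force: [1.0, -3.9, -15.6]
grip_width: 0.105
grasp_force: 87.9
```

In the tool's units: -0.004 m / 0.8 = -0.005, -0.003 m / 0.8 = -0.0038, 0.03 rad / 3.1416 = 0.0095.

Call:
{"fn": "move_arm", "kwargs": {
  "plan": [
    {"delta_pos": [0,0.0006,-0.0013],"turn": [0.0025,0,0],"fingers": 1},
    {"delta_pos": [0,0.0006,-0.0025],"turn": [0.0048,0,0],"fingers": 1},
    {"delta_pos": [0,0.0013,-0.0038],"turn": [0.007,0,0],"fingers": 1},
    {"delta_pos": [0,0.0013,-0.005],"turn": [0.0095,0,0],"fingers": 1},
    {"delta_pos": [0,0.0013,-0.005],"turn": [0.0095,0,0],"fingers": 1}
  ]
}}

```text
clock: 13.58
position: [0.5201, -0.2606, 0.131]
ee_rot: [0.748, 0.663, -0.02, -0.022]
ft_force: [-0.4, -1.2, -0.3]
grip_width: 0.105
grasp_force: 89.8
```

In the tool's units: -0.008 m / 0.8 = -0.01, -0.006 m / 0.8 = -0.0075, 0.06 rad / 3.1416 = 0.0191.

Call:
{"fn": "move_arm", "kwargs": {
  "plan": [
    {"delta_pos": [0,0.0006,-0.0025],"turn": [0.0048,0,0],"fingers": 1},
    {"delta_pos": [0,0.0013,-0.005],"turn": [0.0095,0,0],"fingers": 1},
    {"delta_pos": [0,0.0025,-0.0075],"turn": [0.0143,0,0],"fingers": 1},
    {"delta_pos": [0,0.0038,-0.01],"turn": [0.0191,0,0],"fingers": 1},
    {"delta_pos": [0,0.0038,-0.01],"turn": [0.0191,0,0],"fingers": 1}
  ]
}}

```text
clock: 14.2
position: [0.5227, -0.261, 0.138]
ee_rot: [0.747, 0.662, -0.04, -0.046]
ft_force: [-2.8, -1.4, 0.5]
grip_width: 0.102
grasp_force: 89.7
```

```bash
cat > lid.py <<'E'
from h import *
y=np.deg2rad(-7); ex=np.array([np.cos(y),np.sin(y)]); ey=np.array([-ex[1],ex[0]])
o=get_obs(); print(o["position"].round(4),o["ft_force"].round(1),o["grasp_force"].round(1))
for n in ("scene","top"):
    c=camera(n); P=cloud(c); hsv=cv2.cvtColor(c["color"],cv2.COLOR_RGB2HSV)
    D=P[...,:2]-np.array([.5735,-.267]); bx=D@ex; by=D@ey
    m=(c["range_z"]>0)&(abs(bx)<.07)&(abs(by)<.1)&(P[...,2]>.085)&(P[...,2]<.1+.2*(.08-bx))&(hsv[...,1]<50)&(hsv[...,2]>90)
    X,Z=bx[m],P[...,2][m]; k=np.polyfit(X,Z,1)
    for _ in range(6):
        r=abs(Z-np.polyval(k,X)); s=r<max(.003,np.median(r)); k=np.polyfit(X[s],Z[s],1)
    print(n,"angle",-np.arctan(k[0]).round(3),"z at hinge",np.polyval(k,.08).round(4),s.sum())
E
python3 lid.py
```

```text
Traceback (most recent call last):
  File "lid.py", line 3, in <module>
    o=get_obs(); print(o["position"].round(4),o["ft_force"].round(1),o["grasp_force"].round(1))
                                                                     ^^^^^^^^^^^^^^^^^^^^^^
AttributeError: 'float' object has no attribute 'round'
```

```bash
sed -i 's/,o\["grasp_force"\].round(1)//' lid.py; python3 lid.py; python3 -c "
from h import *
save(camera('scene'),'s1.png')"
```

```text
[ 0.5227 -0.261   0.138 ] [-2.8 -1.4  0.5]
scene angle 0.11 z at hinge 0.0964 4412
top angle 0.111 z at hinge 0.0953 2040
```

View pics/s1.png

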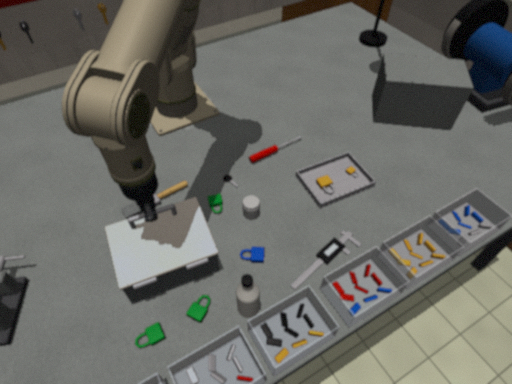

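The lid is 0.11 rad open, held at the handle (144,205), and its seal is free. Both padlocks are in the tray at (325,182) and (350,171).

In the tool's units: -0.0095 m / 0.8 = -0.0119, -0.007 m / 0.8 = -0.0088, 0.06 rad / 3.1416 = 0.0191.

Call:
{"fn": "move_arm", "kwargs": {
  "plan": [
    {"delta_pos": [0,0.0006,-0.0025],"turn": [0.0048,0,0],"fingers": 1},
    {"delta_pos": [0,0.0013,-0.005],"turn": [0.0095,0,0],"fingers": 1},
    {"delta_pos": [0,0.0025,-0.0088],"turn": [0.0143,0,0],"fingers": 1},
    {"delta_pos": [0,0.0038,-0.0119],"turn": [0.0191,0,0],"fingers": 1},
    {"delta_pos": [0,0.0038,-0.0119],"turn": [0.0191,0,0],"fingers": 1},
    {"delta_pos": [0,0.0038,-0.0119],"turn": [0.0191,0,0],"fingers": 1},
    {"delta_pos": [0,0.0038,-0.0119],"turn": [0.0191,0,0],"fingers": 1},
    {"delta_pos": [0,0.0038,-0.0119],"turn": [0.0191,0,0],"fingers": 1}
  ]
}}

```text
clock: 15.35
position: [0.5268, -0.2615, 0.1472]
ee_rot: [0.746, 0.66, -0.06, -0.068]
ft_force: [-5.3, -1.5, -0.1]
grip_width: 0.107
grasp_force: 89.8
```

```bash
python3 lid.py
```

```text
[ 0.5268 -0.2615  0.1472] [-5.3 -1.5 -0.1]
scene angle 0.181 z at hinge 0.0964 4542
top angle 0.183 z at hinge 0.0952 1521
```

The lid is at 0.18 rad, so its front edge is about 30 mm up, held still. Handing in.

```bash
python3 -c "
from workcell import hand_in; print(hand_in())"
```

```text
the job is handed in; nothing more can be done
None
```

The padlock lies flat in the tray beside the small one, and the lid's seal is broken with the gripper still holding it ajar, front edge about 30 mm up (0.18 rad in both fixed cameras), handed in at about 15 s with no verdict returned.

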